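# Load the bar-marking jig

### The arm

A 6-joint arm with a two-finger parallel gripper is mounted at the origin on a cart in front of the work surface, level with it; the furniture and walls round the work are solid. World frame = base frame: x ahead of the robot, y to its left, z up, the work surface at z = 0. Lengths are in m, angles in degrees, forces in N, time in s.
With the tool pointing down it reaches from about 0.4 to 0.825 m from the base axis. Payload 7 kg.
Tool frame: the origin (TCP) lies on the centre line of the jaws, within the pads' length; the fingertips stand 19 mm ahead of it and the grasp point (between the pads) is the TCP; z points along the fingers, y is the line along which they close (so a half turn about z gives the same grasp; the last joint's range is limited). The gripper opens to 88 mm and grips with 3 to 60 N. Pads are 19 mm wide; open, the fingers measure 130 mm over their backs; the gripper's body (78 mm by 193 mm) begins 47 mm behind the grasp point.
Start: joints at [91.278, 20.546, 0.682, 0, -70.136, -16.507], TCP at [0.177, 0.651, 0.246] pointing down, gripper open.
Joint ranges: [-176.03, 176.03], [-82.01, 121.73], [-58.28, 71.71], [-173.87, 95.51], [-174.79, -0.11], [-173.66, 173.66]. Speed limits (degrees/s): [136.94, 136.94, 172.46, 180, 180, 180].

### API

Orientations are given as [roll, pitch, yaw] about the fixed x, y, z axes, in that order (R = Rz(yaw) Ry(pitch) Rx(roll)).
In Python, from plant import * gives the robot as it stands. The module is installed in compiled form; this text tells all that it offers.
- The arm moves only by the tool play_rows, never from a script. Its argument "deltas" is a list of rows, each a list of 6 numbers: the shift along the world's x, y, z scaled (see below), then the turn, a rotation vector about the world's x, y, z scaled (see below). A call has 1 to 10 rows; each row shifts and turns the commanded pose from where the row before left it; what a row does not reach is not made up. The controller multiplies each number of a shift by 800 mm and each number of a turn by 180 degrees. A row lasts 1/10 s, in which the tool goes at most 50 mm and 8.59 degrees, less where a joint would pass 70% of its speed; a pose out of reach is approached as far as the arm can. A call with a number of a shift or a turn outside -1 to 1 is refused whole. A call with a gripper value outside its range is refused whole. "gripper" is the gripper command: -1 is shut, 1 is fully open, values between are in proportion, set as the call begins (left out, the last holds). The fingers move at their own pace and stop on an object; the grip force is fixed at half the most. Time passes only in rows, so rows that do not move let the fingers close. It gives the time, the measured TCP pose, the force, the opening and the grip force at its end, in the units of the state.
- get_obs(): the state, without advancing time (a new reading comes with each control period).
- snapshot(name): name is "scene" or "top" or "wrist"; returns (picture, depth): 420x560x3 uint8, blue, green, red; 420x560 float32, m along the optical axis (not along the pixel's ray), 0 where there is no reading.
- camera_model(name): a dict with "fx", "fy", "cx", "cy" (pixels), "k1" (the pictures are not rectified: a ray, as slopes to the right and down, at radius r is drawn at 1 + k1 r^2 times it, then the intrinsics apply), "world_to_cam" (4x4, takes a point from world to camera coordinates). Camera axes: x right, y down, z forward; pixel columns grow to the right and rows downward; lengths in m; the calibration is good to about 2 mm. A picture is of the moment at which its call begins: read the wrist's pose just before it. camera_model takes no time and is no camera call; for the wrist camera it gives the pose at the moment of the call.
- close_job(): hands the job in; it is judged then, once.
The state is a dict: "clock": time; "joint_pos": joint angles; "qvel": joint speeds; "tau": joint torques, N m; "tool_pos": TCP position; "orientation": TCP orientation; "force": force on the tool from outside, world axes, zero at the start; "moment": the same for the moment, N m; "opening": finger opening in m; "gripper_force": force on a finger pad.
Only numpy, scipy, OpenCV 4.12 (cv2) and the standard library are available. Lean on these libraries where they do the work, as an engineer would, in place of code of your own. Each camera call takes 0.05 s, during which the arm holds its last target. There are 200 camera calls.

### The job

Load the marking jig: take every silver bar out of the ribbed wooden rack and seat it flat in a pocket of the jig, one to a pocket (the pins leave no room for fingers at a bar's ends there, so it has to be set down first and taken anew by its long sides). Then lower the windowed hold-down plate over the four pins until it lies flush on the jig, and swing both clamps fully in over its ends. Leave the tweezers, the little white box and the wooden disc where they are.

Things in the scene. Friction and masses are not known exactly. Their poses are not given: they have to be found in the camera images.
- bar1: cast silver bar, one of up to four alike (two or three are there in a run): a plain block 50 long (x) x 26 wide (y) x 13 mm thick (z), 0.12 to 0.24 kg, origin at its centre, the same either way up and either way round. It starts lying flat in one of the rack's four slots, long side along the slot
- bar2: cast silver bar, one of up to four alike (two or three are there in a run): a plain block 50 long (x) x 26 wide (y) x 13 mm thick (z), 0.12 to 0.24 kg, origin at its centre, the same either way up and either way round. It starts lying flat in one of the rack's four slots, long side along the slot
- bar3: cast silver bar, one of up to four alike (two or three are there in a run): a plain block 50 long (x) x 26 wide (y) x 13 mm thick (z), 0.12 to 0.24 kg, origin at its centre, the same either way up and either way round. It starts lying flat in one of the rack's four slots, long side along the slot
- bar4: cast silver bar, one of up to four alike (two or three are there in a run): a plain block 50 long (x) x 26 wide (y) x 13 mm thick (z), 0.12 to 0.24 kg, origin at its centre, the same either way up and either way round. It starts lying flat in one of the rack's four slots, long side along the slot
- rack: ribbed wooden stock rack, fixed: a board 104 (x) x 136 (y) x 8 mm, origin at the centre of its underside; five upright ribs along its x, 36 mm long, 4 mm thick, as high as the bars' tops, make four slots 28 mm wide at y = -48, -16, 16 and 48 mm. The ribs stand against the bars' long sides; the bars' ends lie free over the board
- jig: steel marking jig, fixed, 56 (x) x 280 mm (y), origin at the centre of its underside, body 20 mm high; three pockets in a row along y at y = -66, 0 and 66 mm, and four upright pins on its centre line at y = -99, -33, 33 and 99 mm, 10 mm diameter bullet-nosed, tips 40 mm above the bench. The pins stand 2 mm off the ends of the pockets
- pocket1 (a point): centre of the floor of the jig's pocket at y = -66 mm in the jig's frame: 52 mm long (along the jig's y) x 28 mm wide, its floor 6.5 mm above the bench and 13.5 mm below the jig's top, so a bar lies 0.5 mm below the top. The middle 36 mm of both long sides is cut away down to the bench for the fingers; the jig is only 34 mm wide (x) there
- pocket2 (a point): centre of the floor of the jig's pocket at y = 0 mm in the jig's frame: 52 mm long (along the jig's y) x 28 mm wide, its floor 6.5 mm above the bench and 13.5 mm below the jig's top, so a bar lies 0.5 mm below the top. The middle 36 mm of both long sides is cut away down to the bench for the fingers; the jig is only 34 mm wide (x) there
- pocket3 (a point): centre of the floor of the jig's pocket at y = 66 mm in the jig's frame: 52 mm long (along the jig's y) x 28 mm wide, its floor 6.5 mm above the bench and 13.5 mm below the jig's top, so a bar lies 0.5 mm below the top. The middle 36 mm of both long sides is cut away down to the bench for the fingers; the jig is only 34 mm wide (x) there
- plate: aluminium hold-down plate, loose: 62 (x) x 224 (y) x 10 mm, 0.24 to 0.39 kg, origin centred on its underside, the same turned half round. Pin holes on its centre line at y = -99, 99 (12 mm) and -33, 33 (13 mm), windows between. To lift it: two upright ears at mid-length of its long edges (62 mm over both), 46 mm long, tops 26 mm above the underside. Seated, its underside is 20 mm above the bench
- clamp_left (a joint): one of the jig's two swing clamps (at its +y end): a flat arm on an upright pivot. 0 = out, lying across the jig beyond the plate's end; 1.571 (stop) = in, 14 mm of it over the plate's end; grows anticlockwise from above. Starts anywhere, stays where left, takes about 2 N at its post. Underside 31 mm above the bench, 1 mm over a flush plate; beyond about 0.3 it blocks the plate's way down
- clamp_left_post (a point): upright knurled thumb post on that clamp arm, 9 mm diameter, 24 mm from the pivot; it stands from 37 to 59 mm above the bench, this point is its middle (48 mm). In the jig's frame the pivot is at x = +20 mm, y = +128 mm, and the arm lies from the pivot toward -x at 0 and toward -y at 1.571
- clamp_right (a joint): the other swing clamp (at the jig's -y end): a flat arm on an upright pivot. 0 = out, lying across the jig beyond the plate's end; 1.571 (stop) = in, 14 mm of it over the plate's end; grows anticlockwise from above. Starts anywhere, stays where left, takes about 2 N at its post. Underside 31 mm above the bench, 1 mm over a flush plate; beyond about 0.3 it blocks the plate's way down
- clamp_right_post (a point): upright knurled thumb post on that clamp arm, 9 mm diameter, 24 mm from the pivot; it stands from 37 to 59 mm above the bench, this point is its middle (48 mm). In the jig's frame the pivot is at x = -20 mm, y = -128 mm, and the arm lies from the pivot toward +x at 0 and toward +y at 1.571
- tweezers: steel tweezers, 14 x 145 x 9 mm, lying on the bench; to be left alone
- blade_box: small white card box, 24 x 36 x 18 mm; to be left alone
- pitch_disc: flat round wooden disc, 62 mm across, 9 mm high; to be left alone
- block: black rubber bench block, fixed, 100 x 100 x 16 mm, origin at the centre of its underside; its flat top is free space to set a bar down and regrasp it

How it is judged:
By the outcome, as a careful person would: the job done as asked, in the order asked, and still so for the second after the job is handed in, with the robot touching nothing.
Of bar1, bar2, bar3, bar4 only 2 to 3 are there at a start; the rules pass over those that are not, and their reading is None.
At some moment in a run one of bar1, bar2, bar3, bar4 may be knocked a few centimetres aside while the robot is not near it.
Once in a run the grip may slacken for a moment while it holds something.
It also fails if it takes over 210 s, if anything falls off the work surface, if the arm or the gripper's body presses on something with over 40 N, if the wrist force passes 120 N, or if a joint passes its speed limit or range.

## Working session

There is one attempt and no reset: what is moved stays moved. The work goes in short steps, Python scripts to look and compute and a tool call to move; the robot and the scene stay as the last step left them, time stands still between calls to the robot, and variables do not carry over. Pictures are saved under pics/ and viewed, at most 14 in all, crops included, and the job is handed in when it is done.

Besides the shell and the picture viewer there is one more tool, called after "Request:" as name(argument=value, ...) on one line, values as JSON. play_rows: Moves the arm, as the interface text tells. Its arguments: {"type":"object","properties":{"deltas":{"type":"array","items":{"type":"array","items":{"type":"number","minimum":-1,"maximum":1}}},"gripper":{"type":"number"}},"required":["deltas"]}

```bash
mkdir -p pics; cat > h.py <<'E'
from plant import *
import numpy as np, cv2
def snap(n,save=None):
    m=camera_model(n); im,d=snapshot(n)
    im=np.array(im); 
    if save: cv2.imwrite('pics/'+save,im)
    return im,d,m
def px2z(m,uv,z):
    uv=np.atleast_2d(np.array(uv,float)); K=np.array([[m['fx'],0,m['cx']],[0,m['fy'],m['cy']],[0,0,1]])
    x=cv2.undistortPoints(uv.reshape(-1,1,2),K,np.array([m['k1'],0,0,0,0.])).reshape(-1,2)
    T=np.linalg.inv(np.array(m['world_to_cam'])); d=np.c_[x,np.ones(len(x))]@T[:3,:3].T; o=T[:3,3]
    return o+d*((z-o[2])/d[:,2])[:,None]
def w2px(m,P):
    P=np.atleast_2d(np.array(P,float)); T=np.array(m['world_to_cam']); c=P@T[:3,:3].T+T[:3,3]
    x=c[:,:2]/c[:,2:]; r=(x**2).sum(1,keepdims=True); x=x*(1+m['k1']*r)
    return x*[m['fx'],m['fy']]+[m['cx'],m['cy']]
def cloud(m,d):
    v,u=np.mgrid[:420,:560]; K=np.array([[m['fx'],0,m['cx']],[0,m['fy'],m['cy']],[0,0,1]])
    x=cv2.undistortPoints(np.stack([u,v],-1).reshape(-1,1,2).astype(float),K,np.array([m['k1'],0,0,0,0.])).reshape(420,560,2)
    c=np.dstack([x*d[...,None],d]); T=np.linalg.inv(np.array(m['world_to_cam']))
    return c@T[:3,:3].T+T[:3,3]
E
python3 - <<'E'
from h import *
o=get_obs(); print({k:np.round(v,3) for k,v in o.items()})
for n in('top','scene','wrist'):
    im,d,m=snap(n,n+'0.png'); print(n,m['fx'],np.round(np.linalg.inv(m['world_to_cam'])[:3],3).tolist())
E
```

```text
{'clock': np.float64(0.0), 'joint_pos': array([ 9.1278e+01,  2.0591e+01,  6.3500e-01, -1.9000e-02, -7.0135e+01,
       -1.6506e+01]), 'qvel': array([-0.059,  0.082, -0.058,  0.074,  0.129, -0.099]), 'tau': array([-2.0000e-03, -5.8272e+01,  2.9305e+01,  6.9980e+00,  7.0000e-03,
       -0.0000e+00]), 'tool_pos': array([0.177, 0.651, 0.245]), 'orientation': array([ 1.79907e+02, -9.00000e-03, -1.52350e+01]), 'force': array([-0.042,  0.331, -0.27 ]), 'moment': array([0.049, 0.068, 0.009]), 'gripper_force': np.float64(0.0), 'opening': np.float64(0.088)}
top 492.1865041958323 [[-0.019, -0.991, 0.13, 0.499], [-1.0, 0.019, -0.002, -0.177], [-0.0, -0.13, -0.991, 1.023]]
scene 482.54434015085445 [[-0.773, -0.371, 0.515, 0.116], [-0.634, 0.483, -0.604, 0.407], [-0.025, -0.793, -0.608, 0.676]]
wrist 315.8690975133264 [[-0.263, -0.929, -0.262, 0.248], [-0.965, 0.253, 0.071, 0.632], [0.001, 0.271, -0.963, 0.383]]
```

View pics/top0.png

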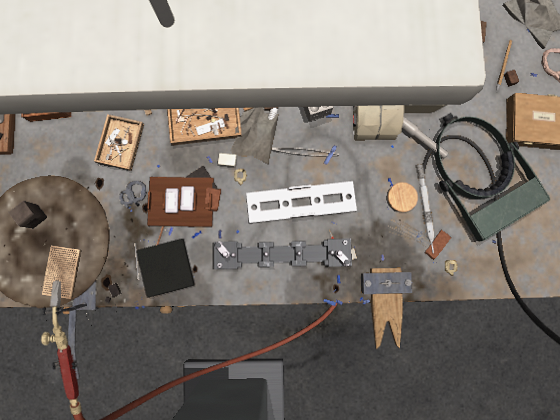

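View pics/scene0.png

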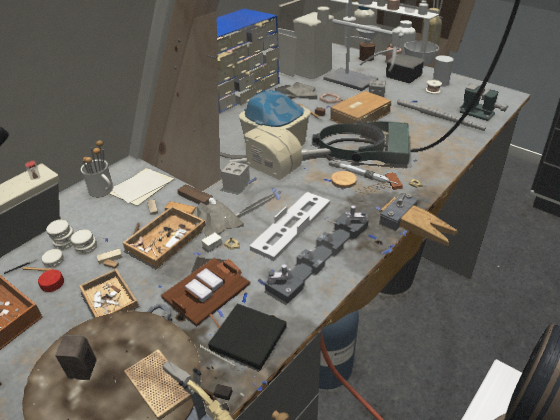

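The rack is at about (183,203) with two bars at (172,200) and (187,199). The plate is at (302,202), the jig at (284,253), the block at (165,267) and the disc at (403,197).

```bash
python3 - <<'E'
from h import *
im,d,m=snap('top'); 
cv2.imwrite('pics/c1.png',cv2.resize(im[145:305,125:375],None,fx=3.2,fy=3.2,interpolation=cv2.INTER_CUBIC)[:512])
C=cloud(m,d); 
print('bench z',np.median(C[225:235,200:240,2]))
hsv=cv2.cvtColor(im,cv2.COLOR_BGR2HSV)
white=((hsv[...,1]<40)&(hsv[...,2]>200)).astype(np.uint8)
n,l,st,ce=cv2.connectedComponentsWithStats(white[140:310,130:380])
for i in range(1,n):
    if st[i,4]>60:
        mk=(l==i); ys,xs=np.nonzero(mk); ys+=140; xs+=130
        P=C[ys,xs]; z=np.median(P[:,2]); W=px2z(m,np.c_[xs,ys],z)
        r=cv2.minAreaRect((W[:,:2]*1000).astype(np.float32)); print(st[i],'z',round(z,4),'rect',r)
z=C[...,2]
for u,v in [(172,200),(187,199),(160,205),(205,205),(284,253),(165,267)]: print((u,v),np.round(C[v,u],3))
E
```

```text
bench z 0.0010492308563283537
[ 88  13  18  13 183] z 0.0186 rect ((725.7835083007812, -67.71504211425781), (34.74616241455078, 23.242721557617188), 82.38069915771484)
[ 116   41  111   42 2521] z 0.0106 rect ((636.2258911132812, -221.15792846679688), (64.91581726074219, 224.01060485839844), 5.336830139160156)
[ 51  47  12  23 253] z 0.0217 rect ((644.822998046875, 14.655747413635254), (22.753623962402344, 45.786659240722656), 88.84349060058594)
[ 36  49  12  23 252] z 0.0215 rect ((641.3217163085938, 46.39579772949219), (22.87567901611328, 45.790889739990234), 88.92346954345703)
[208 111  10  12  61] z 0.0383 rect ((519.0311889648438, -298.0649108886719), (22.331253051757812, 12.176884651184082), 39.12347412109375)
(172, 200) [0.641 0.044 0.024]
(187, 199) [0.643 0.014 0.022]
(160, 205) [0.633 0.072 0.011]
(205, 205) [ 0.631 -0.022  0.013]
(284, 253) [ 0.529 -0.184  0.005]
(165, 267) [0.504 0.06  0.016]
```

View pics/c1.png

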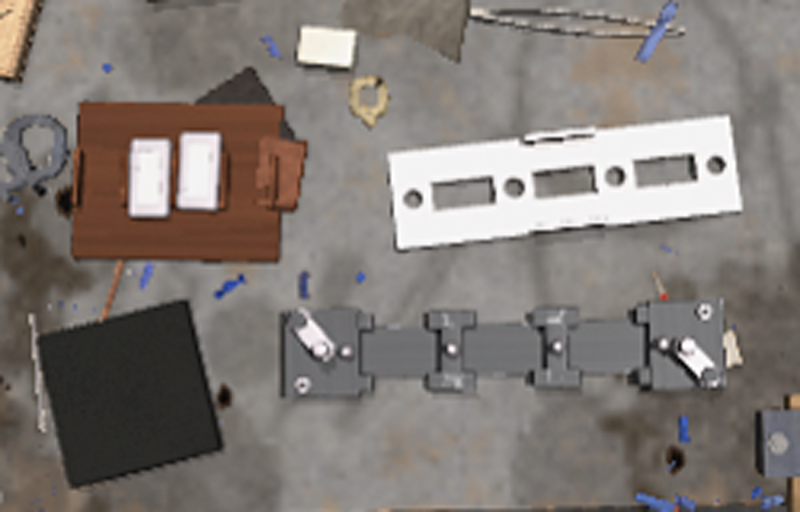

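Besides the two bars, the crop shows both clamps about half swung, so both must be opened before the plate goes on. I'll move the wrist camera over the work for a finer measurement.

Request:
play_rows(deltas=[[0.034,-0.0315,0.005,0,0,0.0085],[0.034,-0.0315,0.005,0,0,0.0085],[0.034,-0.0315,0.005,0,0,0.0085],[0.034,-0.0315,0.005,0,0,0.0085],[0.034,-0.0315,0.005,0,0,0.0085],[0.034,-0.0315,0.005,0,0,0.0085],[0.034,-0.0315,0.005,0,0,0.0085],[0.034,-0.0315,0.005,0,0,0.0085],[0.034,-0.0315,0.005,0,0,0.0085],[0.034,-0.0315,0.005,0,0,0.0085]])

```text
clock: 1.2
tool_pos: [0.4502, 0.398, 0.2857]
orientation: [-180.0, 0.0, 0.1]
force: [0.1, 1.3, -0.0]
opening: 0.0877
gripper_force: 0.0
```

Request:
play_rows(deltas=[[0.005,-0.05,0,0,0,0],[0.005,-0.05,0,0,0,0],[0.005,-0.05,0,0,0,0],[0.005,-0.05,0,0,0,0],[0.005,-0.05,0,0,0,0],[0.005,-0.05,0,0,0,0],[0.005,-0.05,0,0,0,0],[0.005,-0.05,0,0,0,0],[0.005,-0.05,0,0,0,0],[0.005,-0.05,0,0,0,0]])

```text
clock: 2.2
tool_pos: [0.4891, -0.0023, 0.2858]
orientation: [-180.0, -0.0, 0.1]
force: [2.0, -0.1, 1.1]
opening: 0.0877
gripper_force: 0.0
```

Request:
play_rows(deltas=[[0.01,-0.04,-0.025,0,0,0],[0.01,-0.04,-0.025,0,0,0],[0.01,-0.04,-0.025,0,0,0],[0.01,-0.04,-0.025,0,0,0],[0,0,-0.012,0,0,0],[0,0,0,0,0,0],[0,0,0,0,0,0]])

```text
clock: 2.9
tool_pos: [0.5214, -0.1284, 0.1964]
orientation: [180.0, -0.0, 0.1]
force: [-0.3, -0.1, 0.5]
opening: 0.0875
gripper_force: 0.0
```

```bash
python3 - <<'E'
from h import *
o=get_obs(); print(np.round(o['tool_pos'],4),o['orientation'],o['joint_pos'])
im,d,m=snap('wrist'); cv2.imwrite('pics/w1.png',cv2.resize(im,(800,600),interpolation=cv2.INTER_CUBIC))
np.savez('w1.npz',im=im,d=d,**{k:np.array(v) for k,v in m.items()})
E
```

```text
[ 0.5214 -0.1284  0.1964] [ 1.79991821e+02 -5.97268007e-03  8.69459191e-02] [ 7.10401002e+00  9.81576976e+00 -2.08176301e+01  1.02826403e-02
 -5.93616718e+01  8.29776956e+01]
```

View pics/w1.png

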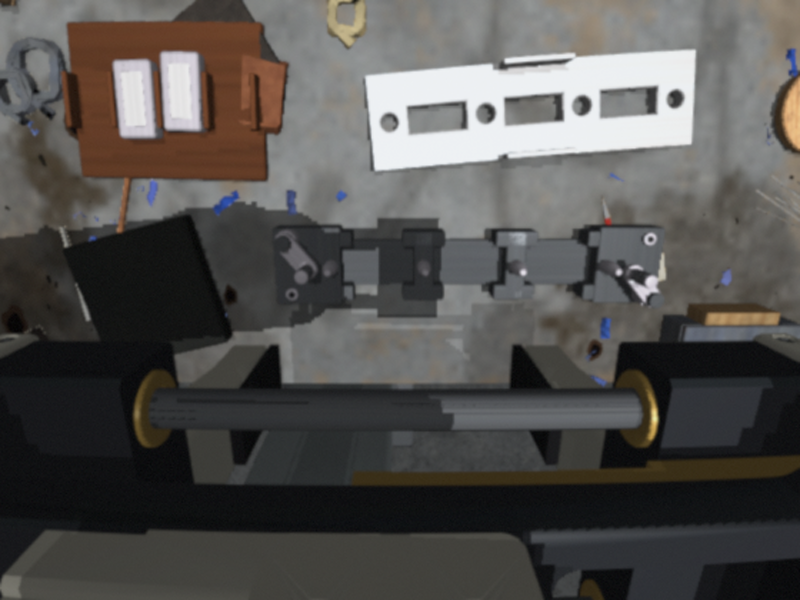

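The wrist view at 1.43x shows the bars at (136,98) and (182,90), the plate holes from (390,122) to (676,98), and the jig pins at v≈268, u≈332/424/517/610. The left post is near (300,275) and the right post near (625,275). Next I'll measure them.

```bash
cat >> h.py <<'E'
def rect(mask,m,z,lo=60):
    n,l,st,ce=cv2.connectedComponentsWithStats(mask.astype(np.uint8)); out=[]
    for i in range(1,n):
        if st[i,4]<lo: continue
        c,_=cv2.findContours((l==i).astype(np.uint8),cv2.RETR_EXTERNAL,cv2.CHAIN_APPROX_NONE)
        c=max(c,key=len)[:,0,:]; W=px2z(m,c,z)[:,:2]*1000
        out.append((st[i,:5].tolist(),cv2.minAreaRect(W.astype(np.float32)),ce[i]))
    return out
E
python3 - <<'E'
from h import *
f=np.load('w1.npz'); m={k:f[k] for k in f if k not in('im','d')}; im,d=f['im'],f['d']
C=cloud(m,d); z=C[...,2]
s=1/1.4286
print('bench',np.median(z[120:135,200:230]),np.std(z[120:135,200:230]))
hsv=cv2.cvtColor(im,cv2.COLOR_BGR2HSV); w=((hsv[...,1]<60)&(hsv[...,2]>150)); w[235:]=0
for r in rect(w[:, :],m,.021,80): print('white21',r[0],np.round(r[1][0],1),np.round(r[1][1],1),round(r[1][2],1))
for r in rect(w,m,.010,2000): print('plate10',np.round(r[1][0],1),np.round(r[1][1],1),round(r[1][2],1))
# holes of plate at top 
print('holes',np.round(px2z(m,np.array([(390,122),(486,113),(582,105),(676,98)])*s,.010)[:,:2]*1000,1).tolist())
# jig
reg=np.zeros(z.shape,bool); reg[150:225,180:480]=1
mk=reg&(z>.012)&(z<.026)
for r in rect(mk,m,.020,300): print('jig',r[0],np.round(r[1][0],1),np.round(r[1][1],1),round(r[1][2],1))
hi=reg&(z>.029)&(z<.07)
for r in rect(hi,m,.037,4):
    u,v,ww,h,a=r[0]; print('hi',r[0],'zmax',z[v:v+h,u:u+ww].max(), np.round(px2z(m,r[2],.045)*1000,1))
cv2.imwrite('pics/w1c.png',cv2.resize(im[145:220,180:480],(800,200),interpolation=cv2.INTER_CUBIC))
E
```

```text
bench -0.0008240524515984449 0.01581512108348398
white21 [254, 34, 234, 86, 12747] [ 635.  -218.5] [ 64.2 218.2] 5.4
white21 [113, 36, 27, 55, 1381] [645.4  12.9] [24.5 48.2] 87.0
white21 [80, 42, 28, 54, 1330] [641.5  44.9] [24.5 47.7] 88.3
white21 [440, 178, 26, 33, 249] [ 519.6 -316. ] [21.1 30.7] 42.7
plate10 [ 636.4 -221.7] [ 66.4 225.8] 5.4
holes [[625.6, -124.6], [631.7, -189.7], [637.9, -255.2], [644.3, -321.0]]
jig [190, 159, 58, 53, 2025] [528.4 -69.5] [54.1 56.6] 0.1
jig [405, 158, 61, 54, 2143] [ 529.3 -290.8] [55.8 58.5] 0.6
jig [282, 161, 30, 48, 900] [ 529.  -148.2] [48.7 29.1] 0.3
jig [344, 161, 33, 48, 972] [ 529.1 -213. ] [48.9 30.8] 0.3
hi [191, 162, 32, 36, 562] zmax 0.33461051938554165 [[539.6 -62.6  45. ]]
hi [226, 184, 9, 9, 69] zmax 0.03979484966417157 [[531.2 -84.4  45. ]]
hi [293, 184, 9, 9, 65] zmax 0.33461051938554165 [[ 531.3 -147.2   45. ]]
hi [359, 184, 10, 10, 74] zmax 0.040204442095792436 [[ 531.  -210.3   45. ]]
hi [424, 184, 41, 32, 605] zmax 0.33461051938554165 [[ 521.9 -291.9   45. ]]
```

View pics/w1c.png

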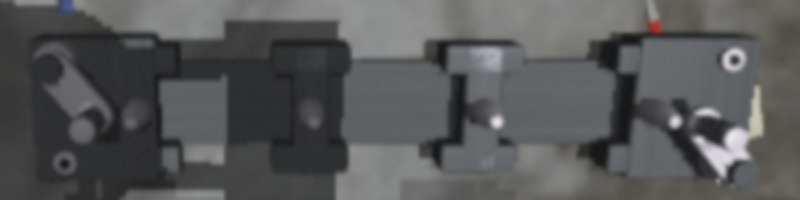

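```bash
python3 - <<'E'
from h import *
f=np.load('w1.npz'); m={k:f[k] for k in f if k not in('im','d')}; im,d=f['im'],f['d']
C=cloud(m,d); z=C[...,2]
for nm,sl in(('L',(190,162,32,36)),('R',(424,178,41,38))):
    u,v,w,h=sl; sub=C[v:v+h,u:u+w].reshape(-1,3)
    for a,b in((.029,.036),(.036,.0385),(.041,.055),(.056,.064)):
        k=(sub[:,2]>a)&(sub[:,2]<b); 
        if k.sum(): print(nm,a,b,k.sum(),np.round(sub[k].mean(0)*1000,1),np.round(sub[k].min(0)*1000,1),np.round(sub[k].max(0)*1000,1))
im,d,m=snap('top')
print(d[250,250:260]); C=cloud(m,d);z=C[...,2]
reg=np.zeros(z.shape,bool); reg[235:275,205:360]=1
for r in rect(reg&(z>.013)&(z<.026),m,.02,60): print('top jig',r[0],np.round(r[1][0],1),np.round(r[1][1],1),round(r[1][2],1))
for r in rect(reg&(z>.036)&(z<.066),m,.059,3): print('top hi',r[0],np.round(px2z(m,r[2],.059)*1000,1))
E
```

```text
L 0.029 0.036 169 [540.5 -61.6  34.4] [523.3 -74.4  29.1] [553.8 -48.   36. ]
L 0.036 0.0385 161 [538.1 -61.5  36.7] [524.4 -73.5  36. ] [552.8 -46.6  38.3]
L 0.041 0.055 111 [541.1 -59.5  44.2] [526.5 -72.9  41. ] [552.4 -47.6  54.5]
L 0.056 0.064 68 [529.1 -68.5  57.8] [525.5 -72.5  56.2] [533.1 -64.2  59.5]
R 0.029 0.036 191 [ 521.2 -291.    33.9] [ 502.1 -309.8   29. ] [ 532.7 -274.8   36. ]
R 0.036 0.0385 126 [ 519.2 -295.2   36.9] [ 503.4 -310.9   36. ] [ 532.  -276.5   38.5]
R 0.041 0.055 122 [ 523.1 -294.3   46.6] [ 504.9 -312.7   41. ] [ 530.9 -287.6   54.8]
R 0.056 0.064 69 [ 526.1 -292.2   57.8] [ 522.2 -296.    56.2] [ 530.  -288.    59.4]
[0.40092725 0.40085095 0.39977863 0.4003077  0.40053532 0.4012254
 0.40156367 0.4013675  0.4017085  0.40198657]
top jig [323, 239, 30, 28, 559] [ 527.9 -292.5] [54.9 57.5] 0.9
top hi [330, 251, 4, 4, 11] [[ 526.4 -276.3   59. ]]
top hi [335, 251, 15, 14, 95] [[ 516.5 -297.    59. ]]
```

Request:
play_rows(deltas=[[0.005,0.0375,0,0,0,0],[0.005,0.0375,0,0,0,0],[0,0,-0.0335,0,0,0],[0,0,-0.0335,0,0,0],[0,0,-0.0335,0,0,0],[0,0,-0.0335,0,0,0],[0,0,-0.0335,0,0,0],[0,0,0,0,0,0]])

```text
clock: 3.8
tool_pos: [0.5275, -0.0681, 0.0599]
orientation: [180.0, 0.2, 0.1]
force: [-0.7, 0.1, -0.2]
opening: 0.0874
gripper_force: 0.0
```

Request:
play_rows(deltas=[[0,0,0,0,0,0],[0,0,0,0,0,0],[0,0,0,0,0,0],[0,0,0,0,0,0],[0,0,0,0,0,0],[0,0,0,0,0,0],[0,0,0,0,0,0],[0,0,0,0,0,0]], gripper=-1)

```text
clock: 4.6
tool_pos: [0.5293, -0.0688, 0.062]
orientation: [180.0, 0.0, 0.1]
force: [-0.6, -0.0, -0.2]
opening: 0.029
gripper_force: 0.0
```

Request:
play_rows(deltas=[[0,0,0,0,0,0],[0,0,0,0,0,0],[0,0,0,0,0,0],[0,0,0,0,0,0],[-0.002,0.005,0,0,0,0],[-0.001,0.005,0,0,0,0],[-0.001,0.005,0,0,0,0],[0,0.005,0,0,0,0],[0,0,0,0,0,0],[0,0,0,0,0,0]])

```text
clock: 5.6
tool_pos: [0.5223, -0.0546, 0.0616]
orientation: [179.9, 0.4, 0.0]
force: [-9.6, -7.3, 9.8]
opening: 0.0079
gripper_force: 30.0
```

Request:
play_rows(deltas=[[0,0,0,0,0,0],[0,0,0,0,0,0],[0,0,0,0,0,0],[0,0,0,0,0,0],[0,0,0.03,0,0,0],[0,0,0.03,0,0,0],[0,-0.05,0,0,0,0],[0,-0.05,0,0,0,0],[0,-0.05,0,0,0,0],[0,-0.05,0,0,0,0]], gripper=0)

```text
clock: 6.6
tool_pos: [0.5263, -0.2139, 0.1102]
orientation: [180.0, -0.0, 0.1]
force: [0.3, 0.1, 0.1]
opening: 0.0439
gripper_force: 0.0
```

Request:
play_rows(deltas=[[0,-0.05,0,0,0,0],[0,-0.049,0,0,0,0],[0,0,0,0,0,0],[0,0,0,0,0,0],[0,0,-0.03,0,0,0],[0,0,-0.03,0,0,0],[0,0,0,0,0,0],[0,0,0,0,0,0],[0,0,0,0,0,0]])

```text
clock: 7.5
tool_pos: [0.5272, -0.2916, 0.0633]
orientation: [180.0, -0.1, 0.1]
force: [-0.7, 0.4, 0.1]
opening: 0.044
gripper_force: 0.0
```

Request:
play_rows(deltas=[[0,0,0,0,0,0],[0,0,0,0,0,0],[0,0,0,0,0,0],[0,0,0,0,0,0],[0,0,0,0,0,0],[0,0,0,0,0,0],[0,0,0,0,0,0],[0,0,0,0,0,0]], gripper=-1)

```text
clock: 8.3
tool_pos: [0.5257, -0.2923, 0.062]
orientation: [180.0, 0.0, 0.1]
force: [-3.3, -4.3, 3.7]
opening: 0.0077
gripper_force: 30.0
```

Request:
play_rows(deltas=[[0.003,-0.005,0,0,0,0],[0.003,-0.005,0,0,0,0],[0.002,-0.005,0,0,0,0],[0.001,-0.005,0,0,0,0],[0,-0.001,0,0,0,0],[0,0,0,0,0,0],[0,0,0,0,0,0]])

```text
clock: 9.0
tool_pos: [0.535, -0.3073, 0.062]
orientation: [-179.9, -0.2, 0.1]
force: [2.1, 7.2, 2.2]
opening: 0.0077
gripper_force: 30.0
```

Request:
play_rows(deltas=[[0,0,0,0,0,0],[0,0,0,0,0,0],[0,0,0,0,0,0],[0,0,0,0,0,0],[0,0,0.03,0,0,0],[0,0,0.05,0,0,0],[0,0,0.05,0,0,0],[0,0,0.05,0,0,0],[0,0,0.02,0,0,0]], gripper=1)

```text
clock: 9.9
tool_pos: [0.5346, -0.3096, 0.2267]
orientation: [179.9, -0.3, 0.1]
force: [0.3, 0.5, 0.3]
opening: 0.0738
gripper_force: 0.0
```

Request:
play_rows(deltas=[[0.0125,0.0367,-0.0087,0,0,-0.0462],[0.0125,0.0367,-0.0087,0,0,-0.0462],[0.0125,0.0367,-0.0087,0,0,-0.0462],[0.0125,0.0367,-0.0087,0,0,-0.0462],[0.0125,0.0367,-0.0087,0,0,-0.0462],[0.0125,0.0367,-0.0087,0,0,-0.0462],[0.0125,0.0367,-0.0087,0,0,-0.0462],[0.0125,0.0367,-0.0087,0,0,-0.0462],[0.0125,0.0367,-0.0087,0,0,-0.0462],[0.0125,0.0367,-0.0087,0,0,-0.0462]])

```text
clock: 10.9
tool_pos: [0.6335, -0.0141, 0.152]
orientation: [180.0, 0.0, -83.4]
force: [-0.4, -0.5, 0.4]
opening: 0.0878
gripper_force: 0.0
```

Request:
play_rows(deltas=[[0.0125,0.0367,-0.0087,0,0,-0.0462],[0,0,0,0,0,0],[0,0,0,0,0,0],[0,0,0,0,0,0]])

```text
clock: 11.3
tool_pos: [0.6431, 0.0136, 0.1455]
orientation: [180.0, -0.0, -91.3]
force: [-0.8, -0.6, 0.2]
opening: 0.0877
gripper_force: 0.0
```

```bash
python3 - <<'E'
from h import *
o=get_obs(); print(np.round(o['tool_pos'],4),o['orientation'],o['joint_pos'])
im,d,m=snap('wrist'); cv2.imwrite('pics/w2.png',im)
hsv=cv2.cvtColor(im,cv2.COLOR_BGR2HSV); w=((hsv[...,1]<60)&(hsv[...,2]>130))
for r in rect(w,m,.021,300): print(r[0],np.round(r[1][0],1),np.round(r[1][1],1),round(r[1][2],1))
E
```

```text
[0.6431 0.0136 0.1455] [ 1.79990811e+02 -7.65055817e-03 -9.13324824e+01] [ 1.85610813e+01  2.19674460e+01 -1.09915354e+01  4.84693474e-03
 -5.70522622e+01 -1.98962009e+01]
[0, 0, 531, 272, 73379] [653.2 -39.7] [228.6 422.2] 89.5
[0, 119, 23, 74, 768] [879.8 -35.4] [18.2 63.7] 4.9
[72, 120, 52, 73, 1683] [794.3 -32.6] [38.8 60. ] 6.7
[0, 189, 39, 54, 1212] [878.7  22.6] [52.8 37.5] 74.4
[245, 190, 59, 30, 1664] [645.4  12.7] [26.  50.2] 88.6
[72, 203, 55, 31, 402] [803.3  28.5] [30.2 45.7] 68.4
[252, 226, 56, 26, 1148] [641.2  44.2] [23.8 48.7] 88.6
[106, 280, 342, 16, 2938] [645.   93.9] [ 16.3 327.1] 88.9
[182, 301, 60, 39, 1185] [708.9 128. ] [43.4 55.6] 89.2
[235, 302, 57, 28, 701] [658.5 123.6] [30.5 53.9] 88.7
[333, 313, 56, 16, 600] [563.3 131.8] [17.2 55. ] 87.9
[0, 372, 50, 48, 648] [933.  242.6] [97.4 44.9] 41.6
```

View pics/w2.png

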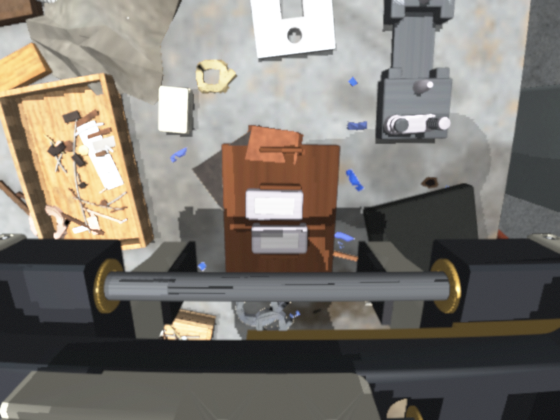

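Request:
play_rows(deltas=[[0.003,-0.001,-0.04,0,0,0],[0,0,-0.04,0,0,0],[0,0,-0.035,0,0,0],[0,0,-0.0185,0,0,0],[0,0,-0.012,0,0,0],[0,0,0,0,0,0],[0,0,0,0,0,0]])

```text
clock: 12.05
tool_pos: [0.6465, 0.0134, 0.0301]
orientation: [-179.9, 0.0, -91.4]
force: [0.3, 0.9, -0.1]
opening: 0.0879
gripper_force: 0.0
```

Request:
play_rows(deltas=[[0,0,0,0,0,0],[0,0,0,0,0,0],[0,0,0,0,0,0],[0,0,0,0,0,0],[0,0,0,0,0,0],[0,0,0,0,0,0],[0,0,0,0,0,0]], gripper=-1)

```text
clock: 12.75
tool_pos: [0.6457, 0.0135, 0.0291]
orientation: [-180.0, -0.0, -91.4]
force: [-1.5, -0.3, 1.0]
opening: 0.05
gripper_force: 29.9
```

Request:
play_rows(deltas=[[0,0,0.025,0,0,0],[0,0,0.05,0,0,0],[-0.0162,0.0053,0,0,0,0.0463],[-0.0162,0.0053,0,0,0,0.0463],[-0.0162,0.0053,0,0,0,0.0463],[-0.0162,0.0053,0,0,0,0.0463],[-0.0162,0.0053,0,0,0,0.0463],[-0.0162,0.0053,0,0,0,0.0463],[-0.0162,0.0053,0,0,0,0.0463],[-0.0162,0.0053,0,0,0,0.0463]])

```text
clock: 13.75
tool_pos: [0.5412, 0.0474, 0.0887]
orientation: [180.0, 0.0, -24.4]
force: [0.0, -0.6, -1.7]
opening: 0.0503
gripper_force: 3.0
```

Request:
play_rows(deltas=[[-0.0162,0.0053,0,0,0,0.0463],[-0.0162,0.0053,0,0,0,0.0463],[-0.0162,0.0053,0,0,0,0.0463],[0,0,0,0,0,0],[0,0,-0.03,0,0,0],[0,0,-0.02,0,0,0],[0,0,-0.014,0,0,0],[0,0,0,0,0,0],[0,0,0,0,0,0]])

```text
clock: 14.65
tool_pos: [0.5034, 0.06, 0.0376]
orientation: [180.0, 0.0, 0.2]
force: [0.4, -0.6, -1.1]
opening: 0.0499
gripper_force: 29.9
```

Request:
play_rows(deltas=[[0,0,0,0,0,0],[0,0,0,0,0,0],[0,0,0,0,0,0],[0,0,0.05,0,0,0],[0,0,0.05,0,0,-0.0463],[0,0,0.02,0,0,-0.0463],[0,0,0,0,0,-0.0463],[0,0,0,0,0,-0.0463],[0,0,0,0,0,-0.0463],[0,0,0,0,0,-0.0463]], gripper=1)

```text
clock: 15.65
tool_pos: [0.5032, 0.0601, 0.1342]
orientation: [-180.0, -0.0, -50.1]
force: [-0.8, -0.7, 0.9]
opening: 0.0875
gripper_force: 0.0
```

Request:
play_rows(deltas=[[0,0,0,0,0,-0.0463],[0,0,0,0,0,-0.0463],[0,0,0,0,0,-0.0463],[0,0,0,0,0,-0.0463],[0,0,0,0,0,-0.037],[0,0,0,0,0,0],[0,0,0,0,0,0],[0,0,0,0,0,0]])

```text
clock: 16.45
tool_pos: [0.5032, 0.0601, 0.1339]
orientation: [-180.0, 0.0, -89.6]
force: [0.5, 0.1, 0.5]
opening: 0.0879
gripper_force: 0.0
```

```bash
python3 - <<'E'
from h import *
o=get_obs(); print(np.round(o['tool_pos'],4),o['orientation'],o['joint_pos'])
im,d,m=snap('wrist'); cv2.imwrite('pics/w3.png',im)
C=cloud(m,d); z=C[...,2]
b=(abs(C[...,0]-.503)<.06)&(abs(C[...,1]-.06)<.06)&(z>.023)&(z<.035)
for r in rect(b,m,.029,100):
    u,v,w,h,a=r[0]; print(r[0],np.round(r[1][0],1),np.round(r[1][1],1),round(r[1][2],1))
P=C[b]; A=np.c_[P[:,:2],np.ones(len(P))]; print('plane',np.linalg.lstsq(A,P[:,2],rcond=None)[0],np.median(P[:,2]))
reg=(abs(C[...,0]-.529)<.045)&(C[...,1]>-.35)&(C[...,1]<-.03)
for r in rect(reg&(z>.013)&(z<.026),m,.02,150): print('jig',r[0],np.round(r[1][0],1),np.round(r[1][1],1),round(r[1][2],1))
E
```

```text
[0.5032 0.0601 0.1339] [-1.79988219e+02  5.21045853e-03 -8.95764810e+01] [ 2.90496017e+01  1.08092447e+01 -2.89929546e+01  1.39378984e-03
 -5.01849635e+01 -2.86269755e+01]
[261, 180, 33, 60, 1901] [502.9  58.5] [49.6 25.4] 89.6
plane [-0.00162518  0.00978799  0.0281349 ] 0.02798501614382956
jig [207, 0, 77, 82, 4403] [527.1 -67.9] [55.9 55.7] 0.2
```

View pics/w3.png

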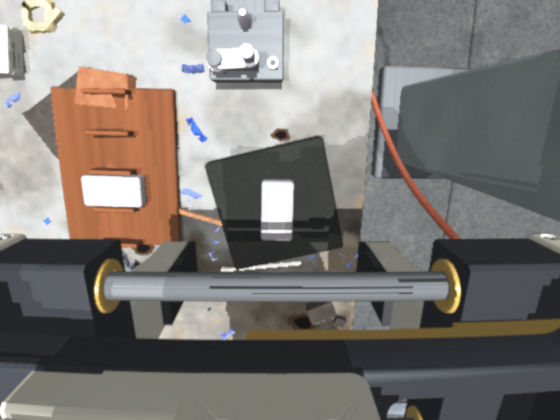

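Request:
play_rows(deltas=[[0,0,-0.04,0,0,0],[0,0,-0.04,0,0,0],[0,0,-0.026,0,0,0],[0,0,-0.015,0,0,0],[0,0,0,0,0,0],[0,0,0,0,0,0]], gripper=0)

```text
clock: 17.1
tool_pos: [0.5035, 0.0602, 0.0372]
orientation: [-180.0, -0.0, -89.7]
force: [-0.1, 0.1, 0.2]
opening: 0.0466
gripper_force: 0.0
```

Request:
play_rows(deltas=[[0,0,0,0,0,0],[0,0,0,0,0,0],[0,0,0,0,0,0],[0,0,0,0,0,0],[0,0,0,0,0,0]], gripper=-1)

```text
clock: 17.6
tool_pos: [0.5033, 0.0602, 0.0373]
orientation: [-180.0, 0.0, -89.7]
force: [-0.7, -0.1, 3.9]
opening: 0.0257
gripper_force: 29.9
```

Request:
play_rows(deltas=[[0,0,0,0,0,0],[0,0,0,0,0,0],[0,0,0,0,0,0],[0,0,0.015,0,0,0],[0,0,0.026,0,0,0],[0,0,0.04,0,0,0],[0,0,0.04,0,0,0],[0,0,0,0,0,0],[0,0,0,0,0,0],[0,0,0,0,0,0]], gripper=0.5)

```text
clock: 18.6
tool_pos: [0.5026, 0.0599, 0.1335]
orientation: [180.0, -0.0, -89.7]
force: [-0.0, 0.1, 0.1]
opening: 0.0658
gripper_force: 0.0
```

```bash
python3 - <<'E'
from h import *
o=get_obs(); print(np.round(o['tool_pos'],4),o['orientation'])
im,d,m=snap('wrist')
C=cloud(m,d); z=C[...,2]
b=(abs(C[...,0]-.503)<.06)&(abs(C[...,1]-.06)<.06)&(z>.023)&(z<.035)
for r in rect(b,m,.029,100): print(r[0],np.round(r[1][0],1),np.round(r[1][1],1),round(r[1][2],1))
E
```

```text
[0.5026 0.0599 0.1335] [ 1.79959115e+02 -4.17887372e-03 -8.97463188e+01]
[260, 180, 33, 61, 1890] [503.   58.6] [49.9 25.5] 89.4
```

Request:
play_rows(deltas=[[0.0065,-0.05,0,0,0,0],[0.0065,-0.05,0,0,0,0],[0.0065,-0.05,0,0,0,0],[0.0065,-0.05,0,0,0,0],[0.0065,-0.05,0,0,0,0],[0,-0.025,0,0,0,0],[0,0,0,0,0,0],[0,0,0,0,0,0],[0,0,0,0,0,0]])

```text
clock: 19.55
tool_pos: [0.5289, -0.1594, 0.1333]
orientation: [179.9, 0.0, -89.7]
force: [-0.3, 0.1, -0.3]
opening: 0.0657
gripper_force: 0.0
```

```bash
python3 - <<'E'
from h import *
o=get_obs(); print(np.round(o['tool_pos'],4),o['orientation'])
im,d,m=snap('wrist'); cv2.imwrite('pics/w4.png',im)
C=cloud(m,d); z=C[...,2]
reg=(abs(C[...,0]-.529)<.045)&(C[...,1]>-.35)&(C[...,1]<-.03)
for r in rect(reg&(z>.013)&(z<.026),m,.02,150): print('jig',r[0],np.round(r[1][0],1),np.round(r[1][1],1),round(r[1][2],1))
for r in rect(reg&(z>.003)&(z<.012),m,.0065,150): print('floor',r[0],np.round(r[1][0],1),np.round(r[1][1],1),round(r[1][2],1))
for r in rect(reg&(z>.031)&(z<.041),m,.036,10): print('pin',r[0],np.round(r[1][0],1),np.round(r[1][1],1),np.round(px2z(m,r[2],.035)*1000,1))
E
```

```text
[ 0.5289 -0.1594  0.1333] [ 1.79936747e+02  1.80179694e-03 -8.97079713e+01]
jig [239, 0, 78, 75, 4108] [ 528.5 -289.7] [55.4 50.4] 0.2
jig [246, 123, 64, 39, 1619] [ 528.  -214.1] [49.7 29.4] 0.3
jig [248, 202, 60, 36, 1373] [ 527.7 -149.8] [49.3 31. ] 1.4
jig [247, 302, 62, 27, 1224] [527.2 -57.5] [55.9 28. ] 0.1
floor [247, 63, 63, 71, 2826] [ 527.4 -247.2] [48.8 53.6] 2.0
floor [249, 152, 58, 60, 2283] [ 527.9 -179.5] [49.5 51.2] 0.3
floor [251, 229, 54, 43, 1594] [ 527.5 -116.5] [49.2 41.4] 0.2
pin [263, 0, 55, 18, 639] [ 520.4 -304.4] [36.2 10.6] [[ 520.6 -304.9   35. ]]
pin [272, 42, 13, 14, 138] [ 528.4 -278.9] [8.5 8. ] [[ 528.3 -279.3   35. ]]
pin [272, 138, 12, 12, 107] [ 528.1 -214.2] [8.1 7.9] [[ 528.  -214.1   35. ]]
pin [273, 221, 11, 11, 89] [ 527.5 -150.2] [8.  8.2] [[ 527.6 -149.7   35. ]]
pin [274, 302, 8, 4, 23] [527.5 -80.3] [6.  2.9] [[527.4 -79.9  35. ]]
pin [248, 320, 42, 10, 344] [535.3 -59.1] [36.   9.3] [[534.9 -57.8  35. ]]
```

View pics/w4.png

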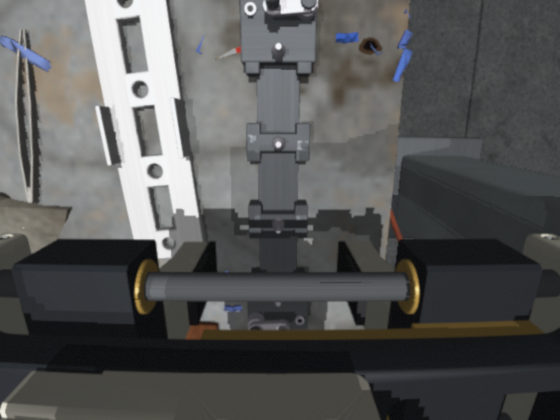

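Request:
play_rows(deltas=[[0,0.025,0,0,0,0],[-0.0065,0.05,0,0,0,0],[-0.0065,0.05,0,0,0,0],[-0.0065,0.05,0,0,0,0],[-0.0065,0.05,0,0,0,0],[-0.0065,0.05,0,0,0,0],[0,0,-0.03,0,0,0],[0,0,-0.04,0,0,0],[0,0,-0.03,0,0,0],[0,0,-0.02,0,0,0]])

```text
clock: 20.6
tool_pos: [0.5021, 0.0609, 0.0363]
orientation: [179.9, -0.0, -89.6]
force: [0.7, 0.1, 0.2]
opening: 0.0655
gripper_force: 0.0
```

Request:
play_rows(deltas=[[0,0,0,0,0,0],[0,0,0,0,0,0],[0,0,0,0,0,0],[0,0,0,0,0,0],[0,0,0,0,0,0],[0,0,0,0,0,0],[0,0,0,0,0,0],[0,0,0,0,0,0]], gripper=-1)

```text
clock: 21.4
tool_pos: [0.5033, 0.0602, 0.0381]
orientation: [-180.0, 0.0, -89.7]
force: [-2.1, 0.9, 5.4]
opening: 0.0257
gripper_force: 30.0
```

Request:
play_rows(deltas=[[0,0,0.03,0,0,0],[0,0,0.045,0,0,0],[0.0052,-0.05,0,0,0,0],[0.0052,-0.05,0,0,0,0],[0.0052,-0.05,0,0,0,0],[0.0052,-0.05,0,0,0,0],[0.0052,-0.05,0,0,0,0],[0.0051,-0.0506,0,0,0,0],[0,0,0,0,0,0],[0,0,0,0,0,0]])

```text
clock: 22.4
tool_pos: [0.5273, -0.1815, 0.0971]
orientation: [179.9, 0.0, -89.9]
force: [-1.2, -0.0, -1.9]
opening: 0.0257
gripper_force: 30.0
```

Request:
play_rows(deltas=[[0,0,-0.03,0,0,0],[0,0,-0.0275,0,0,0],[0,0,0,0,0,0],[0,0,0,0,0,0],[0,0,0,0,0,0]])

```text
clock: 22.9
tool_pos: [0.5289, -0.1799, 0.0529]
orientation: [-179.9, -0.0, -89.7]
force: [-0.6, 0.4, -1.7]
opening: 0.0254
gripper_force: 30.0
```

Request:
play_rows(deltas=[[0,0,-0.009,0,0,0],[0,0,0,0,0,0],[0,0,0,0,0,0],[0,0,0,0,0,0],[0,0,0,0,0,0]])

```text
clock: 23.4
tool_pos: [0.5281, -0.1805, 0.0448]
orientation: [-180.0, -0.0, -89.7]
force: [0.1, 0.7, -1.5]
opening: 0.026
gripper_force: 30.0
```

Request:
play_rows(deltas=[[0,0.0002,-0.004,0,0,0],[0,0,-0.004,0,0,0],[0,0,-0.004,0,0,0],[0,0,-0.004,0,0,0],[0,0,-0.004,0,0,0],[0,0,0,0,0,0],[0,0,0,0,0,0]])

```text
clock: 24.1
tool_pos: [0.528, -0.1803, 0.0286]
orientation: [180.0, -0.0, -89.7]
force: [-0.7, -0.4, 1.2]
opening: 0.0257
gripper_force: 30.0
```

Request:
play_rows(deltas=[[0,0,0,0,0,0],[0,0,0,0,0,0],[0,0,0,0,0,0],[0,0,0,0,0,0],[0,0,0.03,0,0,0],[0,0,0.05,0,0,0],[0,0,0.05,0,0,0],[0,0,0.016,0,0,0]], gripper=0.25)

```text
clock: 24.9
tool_pos: [0.5302, -0.1805, 0.1498]
orientation: [-179.6, -0.0, -89.7]
force: [0.9, 0.5, -0.0]
opening: 0.0549
gripper_force: 0.0
```

Request:
play_rows(deltas=[[0.0237,0.047,0,0,0,-0.0016],[0.0237,0.047,0,0,0,-0.0016],[0.0237,0.047,0,0,0,-0.0016],[0.0237,0.047,0,0,0,-0.0016],[0.0237,0.047,0,0,0,-0.0016],[0.0237,0.047,0,0,0,-0.0016],[0,0,0,0,0,0],[0,0,0,0,0,0],[0,0,0,0,0,0]], gripper=1)

```text
clock: 25.8
tool_pos: [0.6412, 0.0449, 0.1449]
orientation: [179.9, -0.0, -91.5]
force: [-0.6, -0.7, 0.1]
opening: 0.0879
gripper_force: 0.0
```

```bash
python3 - <<'E'
from h import *
o=get_obs(); print(np.round(o['tool_pos'],4),o['orientation'])
im,d,m=snap('wrist'); cv2.imwrite('pics/w5.png',im)
C=cloud(m,d); z=C[...,2]
b=(abs(C[...,0]-.64)<.08)&(abs(C[...,1]-.02)<.1)&(z>.016)&(z<.026)&(im.min(2)>120)
for r in rect(b,m,.021,100): print(r[0],np.round(r[1][0],1),np.round(r[1][1],1),round(r[1][2],1))
im,d,m=snap('top'); C=cloud(m,d); z=C[...,2]
reg=(abs(C[...,0]-.528)<.013)&(abs(C[...,1]+.18)<.02); print('bar z',np.median(z[reg]), np.percentile(z[reg],[10,90]))
E
```

```text
[0.6412 0.0449 0.1449] [ 1.79941029e+02 -1.55840750e-02 -9.14723458e+01]
[172, 54, 10, 40, 237] [716.4 -64.5] [29.1  7. ] 84.8
[247, 191, 58, 29, 1569] [641.6  44.3] [25.  49.2] 88.5
bar z 0.019965352530595615 [0.01755561 0.02206481]
```

Request:
play_rows(deltas=[[0.0007,0.0008,-0.04,0,0,0],[0,0,-0.04,0,0,0],[0,0,-0.035,0,0,0],[0,0,-0.018,0,0,0],[0,0,-0.0119,0,0,0],[0,0,0,0,0,0],[0,0,0,0,0,0]])

```text
clock: 26.6
tool_pos: [0.6431, 0.046, 0.0306]
orientation: [-179.9, 0.0, -91.5]
force: [-0.2, 0.6, 0.4]
opening: 0.0877
gripper_force: 0.0
```

Request:
play_rows(deltas=[[0,0,0,0,0,0],[0,0,0,0,0,0],[0,0,0,0,0,0],[0,0,0,0,0,0],[0,0,0,0,0,0],[0,0,0,0,0,0],[0,0,0,0,0,0],[0,0,0,0,0,0]], gripper=-1)

```text
clock: 27.4
tool_pos: [0.6423, 0.046, 0.0296]
orientation: [180.0, -0.0, -91.5]
force: [-1.8, 0.5, 2.5]
opening: 0.0495
gripper_force: 30.0
```

Request:
play_rows(deltas=[[0,0,0.025,0,0,0],[0,0,0.05,0,0,0],[-0.0158,0.0016,0,0,0,0.0464],[-0.0158,0.0016,0,0,0,0.0464],[-0.0158,0.0016,0,0,0,0.0464],[-0.0158,0.0016,0,0,0,0.0464],[-0.0158,0.0016,0,0,0,0.0464],[-0.0158,0.0016,0,0,0,0.0464],[-0.0158,0.0016,0,0,0,0.0464],[-0.0158,0.0016,0,0,0,0.0464]])

```text
clock: 28.4
tool_pos: [0.5405, 0.0562, 0.0891]
orientation: [180.0, 0.0, -24.3]
force: [0.8, 0.9, -2.1]
opening: 0.0494
gripper_force: 30.0
```

Request:
play_rows(deltas=[[-0.0158,0.0016,0,0,0,0.0464],[-0.0158,0.0016,0,0,0,0.0464],[-0.0158,0.0016,0,0,0,0.0464],[0,0,0,0,0,0],[0,0,-0.03,0,0,0],[0,0,-0.02,0,0,0],[0,0,-0.014,0,0,0],[0,0,0,0,0,0],[0,0,0,0,0,0],[0,0,0,0,0,0]])

```text
clock: 29.4
tool_pos: [0.5037, 0.0602, 0.0384]
orientation: [-180.0, -0.0, 0.4]
force: [0.5, 0.3, -1.3]
opening: 0.0498
gripper_force: 30.0
```

Request:
play_rows(deltas=[[0,0,-0.001,0,0,0],[0,0,0,0,0,0]])

```text
clock: 29.6
tool_pos: [0.5034, 0.0601, 0.0376]
orientation: [-180.0, -0.0, 0.4]
force: [0.3, -0.0, -1.8]
opening: 0.0495
gripper_force: 30.0
```

Request:
play_rows(deltas=[[0,0,0,0,0,0],[0,0,0,0,0,0],[0,0,0,0,0,0],[0,0,0.03,0,0,0],[0,0,0.05,0,0,-0.0455],[0,0,0.04,0,0,-0.0455],[0,0,0,0,0,-0.0455],[0,0,0,0,0,-0.0455],[0,0,0,0,0,-0.0455],[0,0,0,0,0,-0.0455]], gripper=1)

```text
clock: 30.6
tool_pos: [0.5034, 0.0601, 0.1338]
orientation: [-180.0, -0.0, -49.1]
force: [-0.0, 0.1, 0.1]
opening: 0.0877
gripper_force: 0.0
```

Request:
play_rows(deltas=[[0,0,0,0,0,-0.0455],[0,0,0,0,0,-0.0455],[0,0,0,0,0,-0.0455],[0,0,0,0,0,-0.0455],[0,0,0,0,0,-0.0455],[0,0,0,0,0,0],[0,0,0,0,0,0],[0,0,0,0,0,0]], gripper=0.5)

```text
clock: 31.4
tool_pos: [0.5033, 0.0601, 0.1335]
orientation: [-180.0, 0.0, -89.5]
force: [0.1, 0.0, -0.7]
opening: 0.0659
gripper_force: 0.0
```

```bash
python3 - <<'E'
from h import *
o=get_obs(); print(np.round(o['tool_pos'],4),o['orientation'])
im,d,m=snap('wrist')
C=cloud(m,d); z=C[...,2]
b=(abs(C[...,0]-.503)<.06)&(abs(C[...,1]-.06)<.06)&(z>.023)&(z<.035)
for r in rect(b,m,.029,100): print(r[0],np.round(r[1][0],1),np.round(r[1][1],1),round(r[1][2],1))
E
```

```text
[0.5033 0.0601 0.1335] [-1.79995875e+02  9.19763873e-04 -8.94884338e+01]
[261, 180, 32, 60, 1877] [503.4  58.4] [25.4 49.3] 0.5
```

Bar B is at the block centre and aligned, so I'll grasp it by its long sides and take it to pocket 3.

Request:
play_rows(deltas=[[0,0,-0.04,0,0,0],[0,0,-0.04,0,0,0],[0,0,-0.026,0,0,0],[0,0,-0.014,0,0,0],[0,0,0,0,0,0],[0,0,0,0,0,0]])

```text
clock: 32.05
tool_pos: [0.5037, 0.0602, 0.0377]
orientation: [-180.0, -0.0, -89.6]
force: [0.5, 0.4, 0.6]
opening: 0.0661
gripper_force: 0.0
```

Request:
play_rows(deltas=[[0,0,0,0,0,0],[0,0,0,0,0,0],[0,0,0,0,0,0],[0,0,0,0,0,0],[0,0,0,0,0,0],[0,0,0,0,0,0],[0,0,0,0,0,0],[0,0,0,0,0,0]], gripper=-1)

```text
clock: 32.85
tool_pos: [0.5033, 0.0601, 0.0376]
orientation: [-180.0, -0.0, -89.7]
force: [-1.9, -0.3, 0.7]
opening: 0.0253
gripper_force: 30.0
```

Request:
play_rows(deltas=[[0,0,0.03,0,0,0],[0,0,0.045,0,0,0],[0.0061,-0.0437,0,0,0,0],[0.0061,-0.0437,0,0,0,0],[0.0061,-0.0437,0,0,0,0],[0.0061,-0.0437,0,0,0,0],[0.0062,-0.0435,0,0,0,0],[0,0,0,0,0,0],[0,0,0,0,0,0],[0,0,-0.03,0,0,0]])

```text
clock: 33.85
tool_pos: [0.5299, -0.1141, 0.0756]
orientation: [-179.7, 0.0, -89.6]
force: [1.0, 0.6, -2.0]
opening: 0.0252
gripper_force: 30.0
```

Request:
play_rows(deltas=[[0,0,-0.025,0,0,0],[0,0,-0.0095,0,0,0],[0,0,0,0,0,0],[0,0,0,0,0,0],[0,0,0,0,0,0],[0,0,0,0,0,0],[0,0,0,0,0,0]])

```text
clock: 34.55
tool_pos: [0.5281, -0.1145, 0.0465]
orientation: [-179.9, 0.0, -89.7]
force: [-0.2, -0.2, -1.6]
opening: 0.0257
gripper_force: 30.0
```

Request:
play_rows(deltas=[[0,0,-0.0045,0,0,0],[0,0,-0.0045,0,0,0],[0,0,-0.0045,0,0,0],[0,0,-0.0045,0,0,0],[0,0,-0.0045,0,0,0],[0,0,0,0,0,0],[0,0,0,0,0,0],[0,0,0,0,0,0]])

```text
clock: 35.35
tool_pos: [0.5277, -0.1146, 0.028]
orientation: [180.0, -0.0, -89.7]
force: [-1.8, 0.1, 3.0]
opening: 0.0253
gripper_force: 30.0
```

Request:
play_rows(deltas=[[0,0,0,0,0,0],[0,0,0,0,0,0],[0,0,0,0,0,0],[0,0,0,0,0,0],[0,0,0.03,0,0,0],[0,0,0.05,0,0,0],[0,0,0.05,0,0,0],[0,0,0.016,0,0,0]], gripper=0.25)

```text
clock: 36.15
tool_pos: [0.53, -0.1146, 0.1489]
orientation: [-179.6, -0.0, -89.6]
force: [0.9, 0.3, -0.6]
opening: 0.0548
gripper_force: 0.0
```

Request:
play_rows(deltas=[[0.034,-0.033,0,0,0,0.007],[0.034,-0.033,0,0,0,0.007],[0.034,-0.033,0,0,0,0.007],[0.033,-0.034,0,0,0,0.0073],[0,0,0,0,0,0],[0,0,0,0,0,0],[0,0,0,0,0,0],[0,0,0,0,0,0]], gripper=1)

```text
clock: 36.95
tool_pos: [0.6353, -0.2203, 0.1449]
orientation: [-180.0, 0.0, -84.5]
force: [-0.3, 0.3, 0.4]
opening: 0.0878
gripper_force: 0.0
```

```bash
python3 - <<'E'
from h import *
o=get_obs(); print(np.round(o['tool_pos'],4),o['orientation'])
im,d,m=snap('wrist'); cv2.imwrite('pics/w6.png',im)
C=cloud(m,d); z=C[...,2]
near=(abs(C[...,0]-.636)<.06)&(abs(C[...,1]+.22)<.14)
w=near&(z>.006)&(z<.014)
for r in rect(w,m,.010,500): print('plate',r[0],np.round(r[1][0],1),np.round(r[1][1],1),round(r[1][2],1))
for r in rect(near&(z>.018)&(z<.032),m,.026,20): print('ear',r[0],np.round(r[1][0],1),np.round(r[1][1],1),round(r[1][2],1))
# holes: dark blobs inside plate
g=im.min(2); box=cv2.morphologyEx(w.astype(np.uint8),cv2.MORPH_CLOSE,np.ones((25,25)))
for r in rect((box>0)&(g<140)&near,m,.010,40): print('hole',r[0],np.round(r[1][0],1),np.round(r[1][1],1))
reg=(abs(C[...,0]-.529)<.045)&(C[...,1]>-.35)&(C[...,1]<-.03)
for r in rect(reg&(z>.031)&(z<.041),m,.036,10): print('pin',r[0],np.round(r[1][0],1),np.round(r[1][1],1))
for y in(-.1805,-.1145): 
    k=(abs(C[...,0]-.528)<.01)&(abs(C[...,1]-y)<.02); print(k.sum(),np.median(z[k]))
E
```

```text
[ 0.6353 -0.2203  0.1449] [-1.79999041e+02  5.69928891e-03 -8.45495792e+01]
plate [239, 67, 78, 205, 11382] [ 636.8 -243. ] [ 62.5 181.1] 5.4
plate [246, 302, 63, 8, 501] [ 624.8 -115. ] [61.8  8.1] 5.5
ear [240, 177, 7, 53, 260] [ 663.8 -220.9] [ 4.3 45.5] 5.5
ear [308, 177, 7, 53, 258] [ 606.6 -226.4] [ 4.2 45.5] 5.3
hole [271, 76, 13, 9, 64] [ 645.1 -323.4] [10.2  5.5]
hole [267, 100, 21, 5, 68] [ 643.1 -305.9] [16.5  3.2]
hole [244, 179, 65, 64, 1457] [ 633.2 -212.5] [59.7 57.8]
hole [300, 229, 11, 8, 54] [ 605.3 -195. ] [ 6.2 10.3]
hole [266, 247, 22, 25, 507] [ 630.1 -165.2] [20.1 24.8]
hole [246, 302, 63, 8, 85] [ 624.8 -115. ] [61.8  8. ]
pin [411, 106, 51, 18, 458] [ 520.8 -308.2] [39.5 12.6]
pin [411, 144, 13, 12, 104] [ 530.3 -280.3] [8.  9.5]
pin [396, 223, 12, 10, 93] [ 529.7 -215.6] [9.7 8. ]
159 0.018699708353153044
311 0.018789372726212172
```

View pics/w6.png

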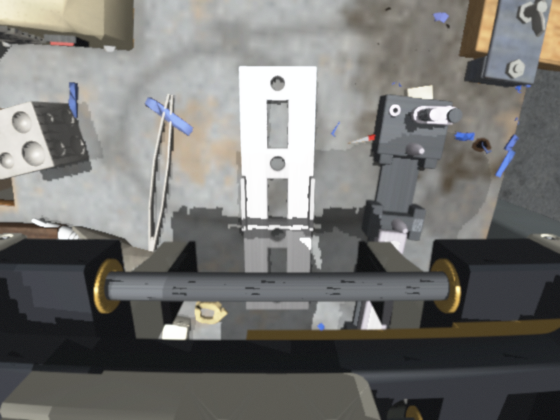

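```bash
python3 - <<'E'
from h import *
m=camera_model('wrist'); im=cv2.imread('pics/w6.png'); g=im.min(2)
for (u,v) in((277,83),(277,164)):
    p=cv2.resize(g[v-16:v+17,u-16:u+17],None,fx=8,fy=8,interpolation=cv2.INTER_CUBIC)
    mk=p<(float(p.max())+float(p[132-8:132+8,132-8:132+8].min()))/2
    n,l,st,ce=cv2.connectedComponentsWithStats(mk.astype(np.uint8)); i=l[132,132]
    x,y,w,h,a=st[i]; 
    f=lambda X,Y:((X+.5)/8-.5+u-16,(Y+.5)/8-.5+v-16)
    print(a/64,np.round(px2z(m,[f(x,y+h/2),f(x+w,y+h/2),f(x+w/2,y),f(x+w/2,y+h),f(*ce[i])],.010)*1000,1).tolist())
E
```

```text
177.359375 [[650.6, -320.4, 10.0], [638.6, -321.6, 10.0], [645.2, -327.0, 10.0], [644.0, -315.0, 10.0], [644.6, -321.0, 10.0]]
194.109375 [[645.2, -254.7, 10.0], [631.5, -256.0, 10.0], [639.0, -262.1, 10.0], [637.7, -248.5, 10.0], [638.3, -255.5, 10.0]]
```

Request:
play_rows(deltas=[[0.0002,-0.0011,-0.04,0,0,0],[0,0,-0.04,0,0,0],[0,0,-0.035,0,0,0],[0,0,-0.022,0,0,0],[0,0,-0.0141,0,0,0],[0,0,0,0,0,0],[0,0,0,0,0,0],[0,0,0,0,0,0]])

```text
clock: 37.8
tool_pos: [0.6369, -0.2219, 0.0253]
orientation: [-179.9, -0.0, -84.6]
force: [-0.4, -0.3, 0.2]
opening: 0.0876
gripper_force: 0.0
```

Request:
play_rows(deltas=[[0,0,0,0,0,0],[0,0,0,0,0,0],[0,0,0,0,0,0],[0,0,0,0,0,0],[0,0,0,0,0,0],[0,0,0,0,0,0],[0,0,0,0,0,0]], gripper=-1)

```text
clock: 38.5
tool_pos: [0.6358, -0.2219, 0.024]
orientation: [180.0, -0.0, -84.6]
force: [-2.1, 0.1, 4.3]
opening: 0.0621
gripper_force: 30.0
```

Request:
play_rows(deltas=[[0,0,0.02,0,0,0],[0,0,0.035,0,0,0],[0,0,0.0263,0,0,0],[-0.0224,0.0085,0,0,0,-0.0047],[-0.0224,0.0085,0,0,0,-0.0047],[-0.0224,0.0085,0,0,0,-0.0047],[-0.0224,0.0085,0,0,0,-0.0047],[-0.0224,0.0085,0,0,0,-0.0047],[-0.0225,0.0084,0,0,0,-0.0047],[0,0,0,0,0,0]])

```text
clock: 39.5
tool_pos: [0.5257, -0.1804, 0.0883]
orientation: [179.9, 0.1, -89.7]
force: [1.0, 0.4, -0.8]
opening: 0.0622
gripper_force: 30.0
```

Request:
play_rows(deltas=[[0,0,-0.0125,0,0,0],[0,0,-0.0125,0,0,0],[0,0,0,0,0,0],[0,0,0,0,0,0],[0,0,0,0,0,0],[0,0,0,0,0,0]])

```text
clock: 40.1
tool_pos: [0.5286, -0.1812, 0.0689]
orientation: [-180.0, -0.0, -89.7]
force: [-0.5, -0.2, -1.3]
opening: 0.0617
gripper_force: 30.0
```

```bash
python3 - <<'E'
from h import *
o=get_obs(); print(np.round(o['tool_pos'],4),o['orientation'],o['force'])
im,d,m=snap('wrist'); cv2.imwrite('pics/w7.png',cv2.resize(im[0:250,170:390],(660,750))[:600])
C=cloud(m,d); z=C[...,2]
# plate level
k=(abs(C[...,0]-.528)<.028)&(C[...,1]<-.19)&(C[...,1]>-.29)&(z>.045)&(z<.065)
P=C[k]; print(np.linalg.lstsq(np.c_[P[:,:2]-[.528,-.2],np.ones(len(P))],P[:,2],rcond=None)[0])
E
```

```text
[ 0.5286 -0.1812  0.0689] [-1.79984892e+02 -2.81934679e-03 -8.96644517e+01] [-0.47655035 -0.19135651 -1.30180256]
[-0.00296159  0.00187558  0.05401259]
```

View pics/w7.png

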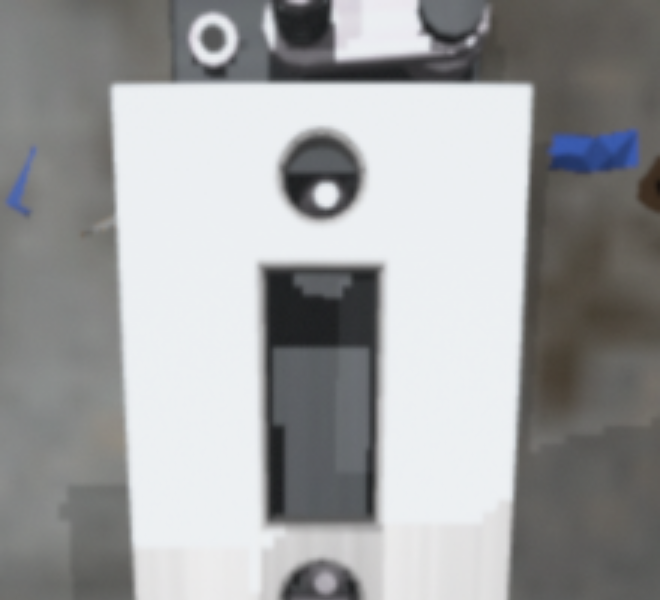

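The pin tip shows through the outer hole, with the hole at crop (322,172) and the pin tip at (325,194). I'll compare the two positions.

```bash
python3 - <<'E'
from h import *
m=camera_model('wrist'); f=lambda u,v:(170+(u+.5)/3-.5,(v+.5)/3-.5)
print(np.round(px2z(m,[f(322,172)],.0549)*1000,1),np.round(px2z(m,[f(325,194)],.0395)*1000,1))
print(np.round(px2z(m,[f(321,600)],.0549)*1000,1),np.round(px2z(m,[f(325,579)],.0395)*1000,1))
print(np.round(np.linalg.inv(m['world_to_cam'])[:3,3],3))
E
```

```text
[[ 528.9 -280.9   54.9]] [[ 528.4 -280.2   39.5]]
[[ 528.7 -215.    54.9]] [[ 527.9 -215.    39.5]]
[ 0.529 -0.254  0.207]
```

Request:
play_rows(deltas=[[-0.0007,0.0004,-0.004,0,0,0],[0,0,-0.004,0,0,0],[0,0,-0.004,0,0,0],[0,0,-0.003,0,0,0],[0,0,-0.003,0,0,0],[0,0,0,0,0,0],[0,0,0,0,0,0]])

```text
clock: 40.85
tool_pos: [0.5278, -0.1808, 0.0544]
orientation: [180.0, -0.0, -89.7]
force: [-0.3, 0.6, -2.4]
opening: 0.062
gripper_force: 30.0
```

Request:
play_rows(deltas=[[0,0,-0.003,0,0,0],[0,0,-0.003,0,0,0],[0,0,-0.003,0,0,0],[0,0,-0.003,0,0,0],[0,0,-0.0015,0,0,0],[0,0,0,0,0,0],[0,0,0,0,0,0]])

```text
clock: 41.55
tool_pos: [0.5277, -0.1808, 0.044]
orientation: [180.0, -0.0, -89.7]
force: [-2.5, 2.5, 4.4]
opening: 0.0618
gripper_force: 30.0
```

Request:
play_rows(deltas=[[0,0,0,0,0,0],[0,0,0,0,0,0],[0,0,0,0,0,0],[0,0,0,0,0,0],[0,0,0.0125,0,0,0],[0,0,0.03,0,0,0],[0,0,0.04,0,0,0],[0,0,0,0,0,0]], gripper=1)

```text
clock: 42.35
tool_pos: [0.5307, -0.1812, 0.1145]
orientation: [-179.6, -0.1, -89.6]
force: [0.6, -0.4, -0.7]
opening: 0.0878
gripper_force: 0.0
```

Request:
play_rows(deltas=[[0,0.0265,0,0,0,-0.042],[0,0.0265,0,0,0,-0.042],[0,0.0265,0,0,0,-0.042],[0,0.0265,0,0,0,-0.042],[0,0.0265,0,0,0,-0.042],[-0.0052,0.026,0,0,0,-0.0417],[0,0,0,0,0,0],[0,0,0,0,0,0],[0,0,0,0,0,0]], gripper=0)

```text
clock: 43.25
tool_pos: [0.5238, -0.0543, 0.1098]
orientation: [-180.0, 0.0, -134.9]
force: [0.4, 0.7, -0.2]
opening: 0.0439
gripper_force: 0.0
```

```bash
python3 - <<'E'
from h import *
o=get_obs(); print(np.round(o['tool_pos'],4),o['orientation'],np.round(o['joint_pos'],0))
im,d,m=snap('scene'); C=cloud(m,d); z=C[...,2]
for n in('scene','wrist'):
    im,d,m=snap(n); C=cloud(m,d); z=C[...,2]
    k=(abs(C[...,0]-.528)<.027)&(C[...,1]<-.085)&(C[...,1]>-.28)&(z>.024)&(z<.036)&(im.min(2)>120)
    P=C[k]; print(n,k.sum(),P[:,1].min() if k.sum() else 0)
    if k.sum()>50: print(np.round(np.linalg.lstsq(np.c_[P[:,:2]-[.528,-.18],np.ones(len(P))],P[:,2],rcond=None)[0],4))
    for nm,c in(('L',(.535,-.06)),('R',(.52,-.3))):
        k=(abs(C[...,0]-c[0])<.035)&(abs(C[...,1]-c[1])<.035)&(z>.056)&(z<.062); print(nm,k.sum(),np.round(C[k].mean(0)*1000,1) if k.sum() else '')
cv2.imwrite('pics/s8.png',snap('scene')[0])
E
```

```text
[ 0.5238 -0.0543  0.1098] [-1.79990481e+02  1.37002064e-02 -1.34864901e+02] [ 15.  14. -28.   0. -48. -60.]
scene 1015 -0.2798439430834045
[0.0043 0.0009 0.0295]
L 7 [520.3 -50.8  57.5]
R 8 [ 531.2 -304.8   58. ]
wrist 15972 -0.27997306178852266
[0.0004 0.0006 0.0291]
L 145 [522.7 -55.   57.9]
R 0
```

View pics/s8.png

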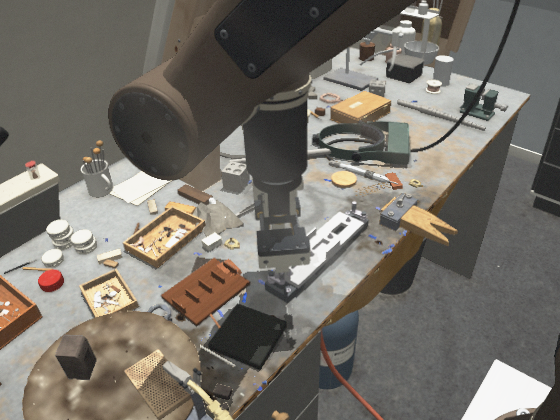

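The plate lies flat on the jig and the rack at (205,290) is empty. Next I'll swing the left clamp in.

Request:
play_rows(deltas=[[0,0,-0.03,0,0,0],[0,0,-0.02,0,0,0],[0,0,-0.01,0,0,0],[0,0,0,0,0,0],[0,0,0,0,0,0]])

```text
clock: 43.95
tool_pos: [0.524, -0.0541, 0.062]
orientation: [-180.0, 0.0, -135.0]
force: [0.3, -0.6, -0.5]
opening: 0.0435
gripper_force: 0.0
```

Request:
play_rows(deltas=[[0,0,0,0,0,0],[0,0,0,0,0,0],[0,0,0,0,0,0],[0,0,0,0,0,0],[0,0,0,0,0,0],[0,0,0,0,0,0],[0,0,0,0,0,0],[0,0,0,0,0,0]], gripper=-1)

```text
clock: 44.75
tool_pos: [0.5238, -0.054, 0.0618]
orientation: [-180.0, 0.0, -135.0]
force: [-0.1, -0.4, 2.8]
opening: 0.0073
gripper_force: 30.0
```

Request:
play_rows(deltas=[[0.0015,-0.0082,0,0,0,0],[0.0052,-0.009,0,0,0,0],[0.008,-0.0068,0,0,0,0],[0.0073,-0.003,0,0,0,0],[0,0,0,0,0,0],[0,0,0,0,0,0]])

```text
clock: 45.35
tool_pos: [0.5387, -0.0766, 0.0614]
orientation: [179.8, -0.3, -135.0]
force: [-6.7, -2.5, 9.4]
opening: 0.008
gripper_force: 30.0
```

Request:
play_rows(deltas=[[0.0078,-0.001,0,0,0,0],[0.002,0,0,0,0,0],[0,0,0,0,0,0],[0,0,0,0,0,0],[0,0,0,0,0,0]])

```text
clock: 45.85
tool_pos: [0.5467, -0.0771, 0.0614]
orientation: [179.9, -0.2, -135.0]
force: [-7.9, -1.1, 8.3]
opening: 0.0077
gripper_force: 30.0
```

Request:
play_rows(deltas=[[0.003,0,0,0,0,0],[0.002,0,0,0,0,0],[0,0,0,0,0,0],[0,0,0,0,0,0]])

```text
clock: 46.25
tool_pos: [0.5483, -0.077, 0.0612]
orientation: [179.7, -0.4, -135.0]
force: [-14.4, 2.3, 15.3]
opening: 0.0078
gripper_force: 30.0
```

Request:
play_rows(deltas=[[0,0,0,0,0,0],[0,0,0,0,0,0],[0,0,0,0,0,0],[0,0,0,0,0,0],[0,0,0,0,0,0],[0,0,0.03,0,0,0],[0,0,0.03,0,0,0]], gripper=0)

```text
clock: 46.95
tool_pos: [0.5526, -0.0766, 0.1095]
orientation: [179.9, -0.1, -135.0]
force: [0.7, -0.7, 1.3]
opening: 0.0439
gripper_force: 0.0
```

Request:
play_rows(deltas=[[-0.0042,-0.0483,0,0,0,0],[-0.0042,-0.0483,0,0,0,0],[-0.0042,-0.0483,0,0,0,0],[-0.0042,-0.0483,0,0,0,0],[-0.0042,-0.0483,0,0,0,0],[-0.004,-0.0485,0,0,0,0],[0,0,0,0,0,0],[0,0,0,0,0,0],[0,0,0,0,0,0]])

```text
clock: 47.85
tool_pos: [0.533, -0.308, 0.1095]
orientation: [180.0, -0.0, -135.0]
force: [-0.6, -1.0, -1.0]
opening: 0.0435
gripper_force: 0.0
```

```bash
python3 - <<'E'
from h import *
o=get_obs(); print(np.round(o['tool_pos'],4),o['orientation'])
for n in('wrist','top','scene'):
    im,d,m=snap(n); C=cloud(m,d); z=C[...,2]
    for nm,c in(('L',(.537,-.065)),('R',(.52,-.3))):
        k=(abs(C[...,0]-c[0])<.035)&(abs(C[...,1]-c[1])<.035)&(z>.056)&(z<.062); print(n,nm,k.sum(),np.round(C[k].mean(0)*1000,1) if k.sum() else '')
E
```

```text
[ 0.533  -0.308   0.1095] [ 1.79983026e+02 -1.21335812e-03 -1.34963827e+02]
wrist L 0 
wrist R 141 [ 531.7 -307.7   57.9]
top L 0 
top R 0 
scene L 17 [546.5 -74.9  57.8]
scene R 8 [ 531.6 -304.5   58.1]
```

Request:
play_rows(deltas=[[0,0,-0.03,0,0,0],[0,0,-0.02,0,0,0],[0,0,-0.01,0,0,0],[0,0,0,0,0,0],[0,0,0,0,0,0]])

```text
clock: 48.5
tool_pos: [0.5336, -0.3083, 0.0622]
orientation: [-180.0, 0.0, -134.9]
force: [-0.3, 0.3, -0.1]
opening: 0.0432
gripper_force: 0.0
```

Request:
play_rows(deltas=[[0,0,0,0,0,0],[0,0,0,0,0,0],[0,0,0,0,0,0],[0,0,0,0,0,0],[0,0,0,0,0,0],[0,0,0,0,0,0],[0,0,0,0,0,0],[0,0,0,0,0,0]], gripper=-1)

```text
clock: 49.3
tool_pos: [0.5325, -0.3083, 0.0617]
orientation: [180.0, -0.0, -135.0]
force: [-4.0, 1.7, 4.3]
opening: 0.0075
gripper_force: 30.0
```

Request:
play_rows(deltas=[[-0.0015,0.0085,0,0,0,0],[-0.0055,0.009,0,0,0,0],[-0.008,0.0068,0,0,0,0],[-0.0073,0.003,0,0,0,0],[0,0,0,0,0,0],[0,0,0,0,0,0]])

```text
clock: 49.9
tool_pos: [0.5195, -0.2861, 0.0623]
orientation: [-179.6, 0.3, -134.9]
force: [9.9, 4.3, -4.5]
opening: 0.0079
gripper_force: 30.0
```

Request:
play_rows(deltas=[[-0.0078,0.001,0,0,0,0],[-0.003,0,0,0,0,0],[0,0,0,0,0,0],[0,0,0,0,0,0],[0,0,0,0,0,0]])

```text
clock: 50.4
tool_pos: [0.5101, -0.2853, 0.0623]
orientation: [-179.7, 0.2, -134.9]
force: [6.1, 4.4, -1.3]
opening: 0.0078
gripper_force: 30.0
```

Request:
play_rows(deltas=[[-0.003,0,0,0,0,0],[-0.003,0,0,0,0,0],[0,0,0,0,0,0],[0,0,0,0,0,0]])

```text
clock: 50.8
tool_pos: [0.508, -0.2855, 0.0624]
orientation: [-179.5, 0.4, -134.9]
force: [13.9, 3.6, -8.7]
opening: 0.0079
gripper_force: 29.9
```

Request:
play_rows(deltas=[[0,0,0,0,0,0],[0,0,0,0,0,0],[0,0,0,0,0,0],[0,0,0,0,0,0],[0,0,0.03,0,0,0],[0,0,0.05,0,0,0],[0,0,0.05,0,0,0],[0,0.01,0.05,0,0,0],[0,0.05,0,0,0,0],[0,0.05,0,0,0,0]], gripper=0.3)

```text
clock: 51.8
tool_pos: [0.5019, -0.1975, 0.2069]
orientation: [-179.9, 0.1, -135.1]
force: [0.9, 1.4, -1.1]
opening: 0.0569
gripper_force: 0.0
```

Request:
play_rows(deltas=[[0,0.055,0,0,0,0],[0,0.055,0,0,0,0],[0,0.055,0,0,0,0],[0,0.055,0,0,0,0],[0,0.055,0,0,0,0],[0,0.055,0,0,0,0],[0,0.055,0,0,0,0],[0,0.055,0,0,0,0],[0,0.055,0,0,0,0],[0,0,0,0,0,0]])

```text
clock: 52.8
tool_pos: [0.5019, 0.2022, 0.2055]
orientation: [-180.0, 0.0, -134.8]
force: [-0.0, -0.3, 0.6]
opening: 0.0567
gripper_force: 0.0
```

```bash
python3 - <<'E'
from h import *
o=get_obs(); print(np.round(o['tool_pos'],4))
im,d,m=snap('top'); C=cloud(m,d); z=C[...,2]
for nm,c in(('L',(.537,-.065)),('R',(.52,-.3))):
    k=(abs(C[...,0]-c[0])<.035)&(abs(C[...,1]-c[1])<.035)&(z>.054)&(z<.064); print(nm,k.sum(),np.round(C[k].mean(0)*1000,1) if k.sum() else '')
k=(abs(C[...,0]-.528)<.027)&(C[...,1]<-.085)&(C[...,1]>-.28)&(z>.022)&(z<.038)&(im.min(2)>150)
P=C[k]; print(np.round(np.linalg.lstsq(np.c_[P[:,:2]-[.528,-.18],np.ones(len(P))],P[:,2],rcond=None)[0],4))
cv2.imwrite('pics/t9.png',cv2.resize(im[145:305,125:375],None,fx=3.2,fy=3.2,interpolation=cv2.INTER_CUBIC))
E
```

```text
[0.5019 0.2022 0.2055]
L 20 [546.2 -76.   59. ]
R 18 [ 507.  -283.8   59.4]
[ 0.0073 -0.0017  0.0302]
```

View pics/t9.png

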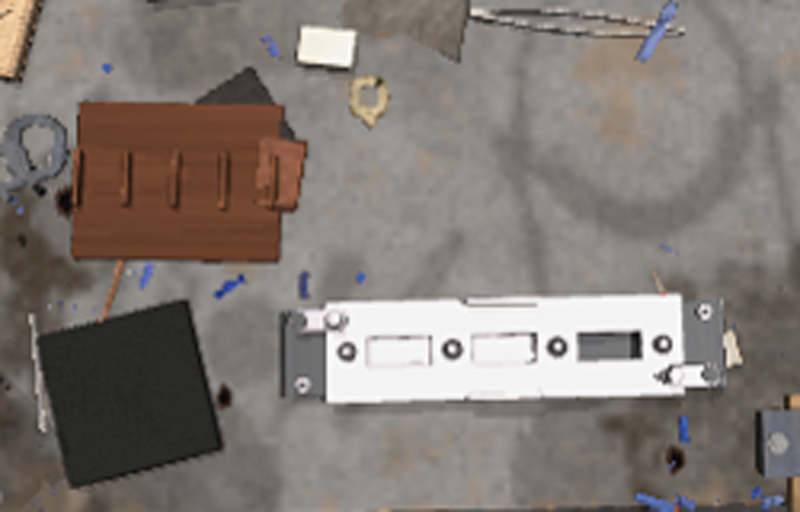

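The top view shows the bars through the windows at (398,350) and (503,348), and the plate flush. Both clamps lie along the jig over the plate ends, at (318,320) and (690,376), and the rack is empty. I'll hand the job in.

```bash
python3 -c "
from plant import *
print(close_job())"
```

```text
the job is handed in; nothing more can be done
None
```

The job is handed in at about 53 s of the 210 s: both silver bars found in the rack are seated in jig pockets, the plate is flush over the four pins, and both clamps are swung in to their stops. I moved only the bars, the plate and the clamps, and the hand-in returned no verdict.

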